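Make up an air-plate kit and a water-sampling kit

ROBOT

A 6-joint arm with a two-finger parallel gripper is mounted at the origin on a cart in front of the work surface, level with it; the furniture and walls round the work are solid. World frame = base frame: x ahead of the robot, y to its left, z up, the work surface at z = 0. Lengths are in m, angles in degrees, forces in N, time in s.
With the tool pointing down it reaches from about 0.35 to 0.875 m from the base axis. Payload 4.2 kg.
Tool frame: the origin (TCP) lies midway between the tips of the shut fingers; the grasp point (between the pads) lies 19 mm behind it; z points along the fingers, y is the line along which they close (so a half turn about z gives the same grasp; the last joint's range is limited). The gripper opens to 87 mm and grips with 3 to 60 N. Pads are 19 mm wide; open, the fingers measure 117 mm over their backs; the gripper's body (75 mm by 190 mm) begins 51 mm behind the grasp point.
Start: joints at [90.218, 22.042, 0.453, 0, -68.411, -14.817], TCP at [0.158, 0.605, 0.195] pointing down, gripper open.
Joint ranges: [-179.83, 179.83], [-69.29, 118.12], [-61.27, 80.66], [-181.25, 117.63], [-171.15, -9.14], [-177.46, 177.46]. Speed limits (degrees/s): [159.86, 159.86, 180, 180, 180, 180].

INTERFACE

Orientations are given as a 3x3 rotation matrix whose columns are the frame's x, y, z axes.
In Python, from station import r, cams gives the robot as it stands.
- The arm moves only by the tool play_rows, never from a script. Its argument "commands" is text: rows parted by semicolons, each of 6 numbers parted by spaces: the shift along the world's x, y, z normalised to -1 to 1, where 1 is 30 mm, then the turn, a rotation vector about the world's x, y, z normalised to -1 to 1, where 1 is 0.15 rad. A call has 1 to 20 rows; each row shifts and turns the commanded pose from where the row before left it; what a row does not reach is not made up. A row lasts 1/10 s, in which the tool goes at most 50 mm and 8.59 degrees, less where a joint would pass 70% of its speed; a pose out of reach is approached as far as the arm can. A call with a number of a shift or a turn outside -1 to 1 is refused whole. A call with a gripper value outside its range is refused whole. "grip" is the finger opening in mm, from 0 to 87, set as the call begins (left out, the last holds). The fingers move at their own pace and stop on an object; the grip force is fixed at half the most. Time passes only in rows, so rows that do not move let the fingers close. It gives the time, the measured TCP pose, the force, the opening and the grip force at its end, in the units of the state.
- r.sense(): the state, without advancing time (a new reading comes with each control period).
- cams.capture(name): name is "scene" or "top" or "wrist"; returns (picture, depth): 420x560x3 uint8, blue, green, red; 420x560 float32, m along the optical axis (not along the pixel's ray), 0 where there is no reading.
- cams.camera_info(name): a dict with "mtx" (3x3 intrinsics, pixels), "R" (3x3) and "t" (3): a world point X has camera coordinates R X + t. Camera axes: x right, y down, z forward; pixel columns grow to the right and rows downward; lengths in m; the calibration is good to about 2 mm. The wrist camera is an equidistant fisheye: a pixel r from the principal point sees the ray r / f radians off the axis. A picture is of the moment at which its call begins: read the wrist's pose just before it. camera_info takes no time and is no camera call; for the wrist camera it gives the pose at the moment of the call.
- r.finish_job(): hands the job in; it is judged then, once.
The state is a dict: "time_s": time; "joints": joint angles; "joint_velocities": joint speeds; "effort": joint torques, N m; "tcp_pos": TCP position; "ee_rot": TCP orientation; "wrist_force": force on the tool from outside, world axes, zero at the start; "moment": the same for the moment, N m; "gripper_width": opening from 0.0 (shut) to 1.0 (fully open); "gripper_force": force on a finger pad.
Only numpy, scipy, OpenCV 4.12 (cv2) and the standard library are available. Lean on these libraries where they do the work, as an engineer would, in place of code of your own. Each camera call takes 0.05 s, during which the arm holds its last target. There are 200 camera calls.

TASK

Make up the two sampling kits from the loose stock in the middle of the bench (not the pair of droppers by the tube rack, nor the beaker at the far left). Air-plate kit (the white tray with the long trough): the petri dish flat in its pocket and the thick marker pen in the trough. Water kit (the white tray with three round wells): the dropper bottle in the narrow well, the small blue-capped bottle and the empty beaker in the two wide wells, either way round, all standing upright; leave the large blue-capped bottle, the sample cup and the green pen where they are, and knock nothing over.

Things in the scene. Friction and masses are not known exactly. Their poses are not given: they have to be found in the camera images.
- plate_tray: white air-plate kit tray with grey floor, 150 x 164 x 22 mm, fixed. Origin: middle of its underside, z up. Pocket floor 5 mm up. In tray x, y: petri pocket, 80 mm across, centred at (+27, 0) mm; pen trough 34 mm (x) by 152 mm (y), centred at (-50, 0) mm. A finger channel 44 mm wide, open at its ends, crosses both along x at y = 0 with the same floor: a gripper closing along x reaches down to the floor there
- water_tray: white water kit tray with grey well floors, a block 136 x 164 x 25 mm, fixed. Origin: middle of its underside, z up. Three round wells 20 mm deep (floor 5 mm up): two wide ones, 72 mm diameter, centred at (+24, +38.5) and (+24, -38.5) mm in the tray's x, y, and a narrow one, 50 mm diameter, centred at (-36, 0) mm
- water_bottle_center (a point): small clear media bottle with a blue screw cap, 50 mm diameter, 132 mm tall (the cap, about 33 mm across, is its top 18 mm); stands upright. The smaller of the two blue-capped bottles. Point: on its axis, 66 mm above its underside; z up along the axis
- dropper_center (a point): amber dropper bottle with a black rubber bulb, 33 mm diameter body up to 62 mm, 102 mm tall in all; stands upright among the stock, alone (a fixed pair like it stands far back by the tube rack). Point: on its axis, 51 mm above its underside; z up
- beaker_center (a point): empty clear beaker, 55 mm across, 70 mm tall, mouth up, thin wall, among the stock (another, fixed, stands at the far left behind the red-capped bottle). Point: on its axis, 35 mm above its underside; z up
- dish_center (a point): closed petri dish with a pale lid, round, 64 mm diameter, 15 mm high, lying flat. Point: its centre, 7.5 mm above its underside; z up
- marker_center (a point): thick white marker pen with a blue cap, 135 mm long (its y axis), 17 mm wide, 16 mm high, lying flat. Point: its centre, 8 mm above the surface
- big_bottle_center (a point): bystander: large clear media bottle with a blue cap, 70 mm diameter, 183 mm tall. Point: on its axis, 91.5 mm above its underside. Leave it standing
- cup_center (a point): bystander: clear plastic sample cup with some content, 55 mm wide, 55 mm tall. Point: on its axis, 27.5 mm above its underside. Leave it standing
- biro_center (a point): bystander: thin green ball pen, 145 mm long (its y axis), 12 mm wide, 9 mm high. Point: its centre. Leave it lying
Mind the look-alikes: they are no part of the job. Leave any yellow look-alike of the part that bears water_bottle_center alone.

How it is judged:
By the outcome, as a careful person would: the job done as asked, in the order asked, and still so for the second after the job is handed in, with the robot touching nothing.
It also fails if it takes over 125 s, if anything falls off the work surface, if the arm or the gripper's body presses on something with over 40 N, if the wrist force passes 120 N, or if a joint passes its speed limit or range.

## Working session

There is one attempt and no reset: what is moved stays moved. The work goes in short steps, Python scripts to look and compute and a tool call to move; the robot and the scene stay as the last step left them, time stands still between calls to the robot, and variables do not carry over. Pictures are saved under pics/ and viewed, at most 14 in all, crops included, and the job is handed in when it is done.

Besides the shell and the picture viewer there is one more tool, called after "Call:" in YAML: its name, and indented under it one key for each argument. play_rows: Moves the arm, as the interface text tells. Scaled input: -1 to 1 covers 30 mm each way for a shift and 0.15 rad each way for a turn. Its arguments: {"type":"object","properties":{"commands":{"type":"string"},"grip":{"type":"number"}},"required":["commands"]}

```bash
ls; mkdir -p pics; python3 - <<'E'
from station import r,cams
import cv2,numpy as np
s=r.sense();print(s['time_s'],s['tcp_pos'],np.round(s['ee_rot'],3))
for n in('scene','top'):
    p,d=cams.capture(n);cv2.imwrite(f'pics/{n}0.png',p);np.savez(f'{n}0.npz',p=p,d=d,**cams.camera_info(n))
    i=cams.camera_info(n);print(n,np.round(i['mtx'],1).tolist(),np.round(i['R'],3).tolist(),np.round(i['t'],3),'C',np.round(-np.array(i['R']).T@i['t'],3))
E
```

```text
pics
0.0 [0.15733797 0.60418736 0.19395673] [[ 0.968 -0.252 -0.   ]
 [-0.252 -0.968 -0.002]
 [ 0.     0.002 -1.   ]]
scene [[379.9, 0.0, 279.2], [0.0, 379.9, 211.1], [0.0, 0.0, 1.0]] [[0.433, -0.901, -0.013], [-0.666, -0.309, -0.679], [0.608, 0.303, -0.734]] [-0.042  0.422  0.635] C [-0.086 -0.099  0.752]
top [[532.9, 0.0, 275.6], [0.0, 532.9, 212.2], [0.0, 0.0, 1.0]] [[-0.02, -1.0, 0.004], [-0.997, 0.019, -0.071], [0.071, -0.005, -0.997]] [0.182 0.453 1.183] C [0.372 0.18  1.211]
```

View pics/scene0.png

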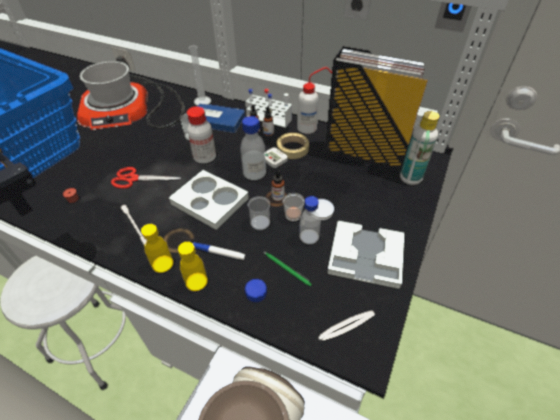

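View pics/top0.png

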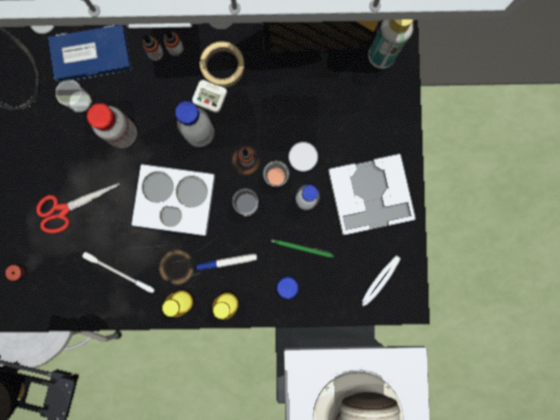

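Top view: dropper (245,160), cup (276,174), dish (303,156), small bottle (307,197), beaker (245,202), marker (225,262), biro (302,247), large bottle (195,125), water tray (173,200), plate tray (372,194). The look-alikes are the yellow bottles at (178,303) and (225,306), the dropper pair at (160,45), the beaker at far left (70,93) and the loose blue cap at (288,288). I'll check with an enlarged crop.

```bash
cat > h.py <<'E'
import numpy as np,cv2
def ray(i,u,v,z):
    K,R,t=np.array(i['mtx']),np.array(i['R']),np.array(i['t']).ravel()
    C=-R.T@t; d=R.T@np.linalg.solve(K,[u,v,1]); return C+d*(z-C[2])/d[2]
def cloud(i,d):
    K,R,t=np.array(i['mtx']),np.array(i['R']),np.array(i['t']).ravel()
    v,u=np.indices(d.shape); P=np.stack([(u-K[0,2])/K[0,0]*d,(v-K[1,2])/K[1,1]*d,d],-1)
    return (P-t)@R
E
python3 - <<'E'
import numpy as np,cv2
from h import *
f=np.load('top0.npz');p,d=f['p'],f['d']
c=p[115:305,130:420];c=cv2.resize(c,None,fx=2.7,fy=2.7,interpolation=cv2.INTER_CUBIC);cv2.imwrite('pics/crop.png',c)
W=cloud(f,d); z=W[...,2]
g=np.clip((z+.0)*255/0.14,0,255).astype(np.uint8); g[d==0]=0
cv2.imwrite('pics/depth.png',cv2.resize(cv2.applyColorMap(g[115:305,130:420],2),None,fx=2.7,fy=2.7,interpolation=0))
fs=np.load('scene0.npz');cv2.imwrite('pics/crops.png',cv2.resize(fs['p'][160:330,160:420],None,fx=3,fy=3,interpolation=2))
E
```

```text
(no output)
```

View pics/crop.png

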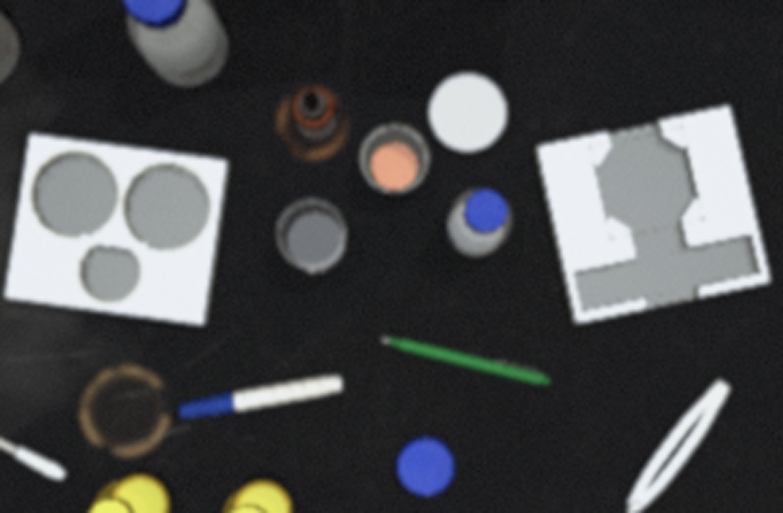

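View pics/depth.png

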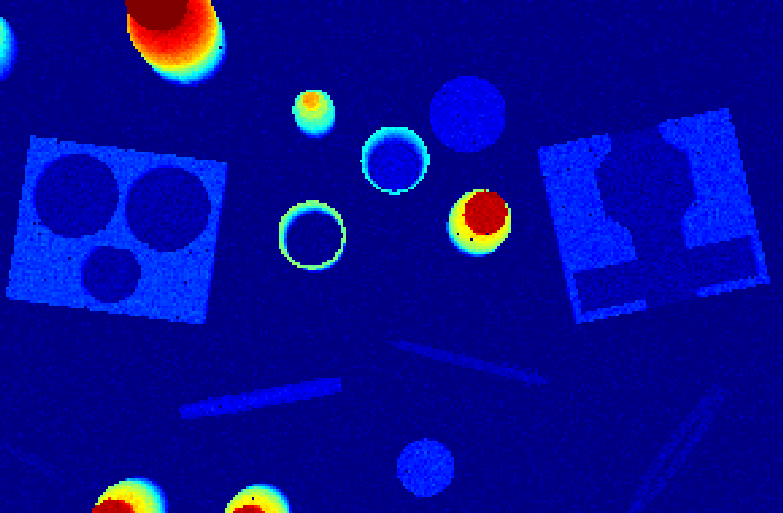

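View pics/crops.png

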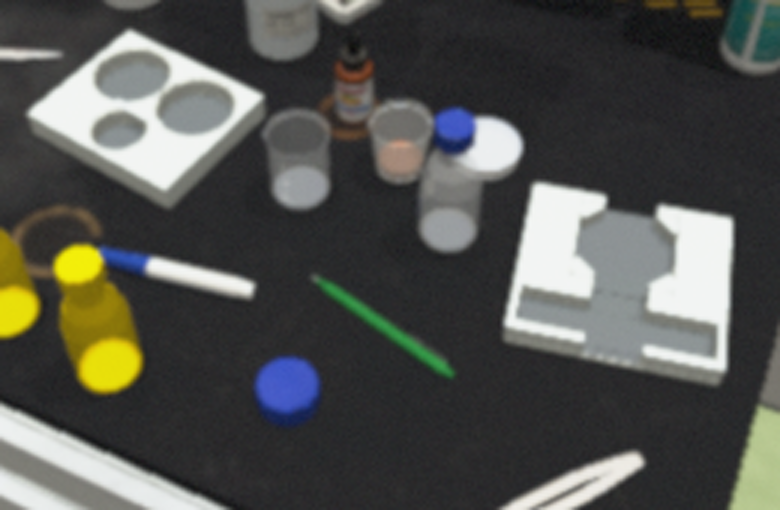

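The crops confirm it. The dropper stands alone at crop pixel (312,110), and the clear small bottle has its blue cap at (486,211). The beaker is empty at (312,236), while the cup with content is at (394,160). The depth is clean, so I'll measure everything from the cloud.

```bash
python3 - <<'E'
import numpy as np,cv2
from h import *
f=np.load('top0.npz');p,d=f['p'],f['d'];W=cloud(f,d);z=W[...,2]
ok=d>0
def at(cx,cy): return 130+cx/2.7,115+cy/2.7
def circ(name,cx,cy,rad,zlo,zhi):
    u,v=at(cx,cy);V,U=np.indices(d.shape)
    m=ok&(np.hypot(U-u,V-v)<rad)&(z>zlo)&(z<zhi)
    P=W[m][:,:2].astype(np.float32);c,rr=cv2.minEnclosingCircle(P)
    r_=np.array(c);print(name,m.sum(),'mec',np.round(c,4),round(rr*1e3,1),'mean',np.round(P.mean(0),4),'z',np.round(np.percentile(W[m][:,2],[5,50,95]),4))
circ('dropper bulb',312,105,12,.085,.12)
circ('dropper body',312,110,16,.045,.07)
circ('beaker',312,236,17,.06,.08)
circ('cup',394,160,17,.045,.065)
circ('dish',467,112,18,.008,.025)
circ('cap',486,211,14,.12,.15)
circ('body',480,222,16,.05,.1)
circ('big',178,30,40,.05,.16)
def rect(name,cx,cy,rad,zlo,zhi):
    u,v=at(cx,cy);V,U=np.indices(d.shape)
    m=(ok&(np.abs(U-u)<rad)&(np.abs(V-v)<rad)&(z>zlo)&(z<zhi)).astype(np.uint8)
    n,l,st,_=cv2.connectedComponentsWithStats(m);k=1+np.argmax(st[1:,4]);P=W[l==k]
    (c,s,a)=cv2.minAreaRect((P[:,:2]*1000).astype(np.float32));print(name,len(P),np.round(c,1),np.round(s,1),round(a,2),'z',np.round(np.median(P[:,2]),4))
rect('marker',262,397,40,.008,.025)
rect('biro',467,360,40,.004,.02)
rect('wtray',116,230,50,.018,.035)
rect('ptray',653,214,52,.014,.035)
# wells
def well(name,cx,cy,rad):
    u,v=at(cx,cy);V,U=np.indices(d.shape)
    m=(ok&(np.hypot(U-u,V-v)<rad)&(z<.012)&(z>-.01));P=W[m];c,rr=cv2.minEnclosingCircle(P[:,:2].astype(np.float32));print(name,np.round(c,4),rr,P[:,:2].mean(0),np.median(P[:,2]))
well('w1',76,195,17);well('w2',167,207,17);well('n',110,273,12.5)
E
```

```text
dropper bulb 36 mec [0.5775 0.2364] 4.5 mean [0.5799 0.2369] z [0.0881 0.0972 0.1019]
dropper body 101 mec [0.5801 0.2371] 16.8 mean [0.576  0.2359] z [0.0491 0.0591 0.0666]
beaker 126 mec [0.4773 0.2395] 27.3 mean [0.4796 0.2408] z [0.0617 0.0691 0.0733]
cup 114 mec [0.5385 0.1721] 27.6 mean [0.5433 0.1719] z [0.0463 0.0522 0.0577]
dish 633 mec [0.5818 0.1089] 32.8 mean [0.5818 0.1096] z [0.011  0.0149 0.0189]
cap 203 mec [0.4863 0.1052] 16.6 mean [0.486  0.1048] z [0.1278 0.1316 0.1347]
body 223 mec [0.4861 0.1051] 25.0 mean [0.4787 0.1098] z [0.0611 0.081  0.0912]
big 670 mec [0.644  0.3452] 35.0 mean [0.6291 0.3363] z [0.0605 0.1094 0.13  ]
marker 374 [347.1 286.6] [ 15.1 134.3] 8.64 z 0.0142
biro 234 [372.9 112.5] [141.3  15.2] 76.35 z 0.0076
wtray 2533 [488.7 403.4] [165.6 136.1] 81.14 z 0.0249
ptray 1263 [503.  -93.4] [150.2  61.2] 10.94 z 0.0218
w1 [0.5191 0.4393] 0.03591965138912201 [0.51969784 0.44003203] 0.00580829434762757
w2 [0.5075 0.3631] 0.03580796346068382 [0.50771389 0.36329423] 0.005810251306833471
n [0.4534 0.4104] 0.024368958547711372 [0.45347376 0.41107057] 0.005839549789863743
```

```bash
python3 - <<'E'
import numpy as np,cv2
from h import *
f=np.load('top0.npz');p,d=f['p'],f['d'];W=cloud(f,d);z=W[...,2];ok=d>0
V,U=np.indices(d.shape)
def mec(m,n):
    P=W[m];c,rr=cv2.minEnclosingCircle(P[:,:2].astype(np.float32));print(n,m.sum(),np.round(c,4),round(rr,4),P[:,2].max())
for n,u,v in(('yl',178,303),('yr',225,306)):
    b=ok&(np.hypot(U-u,V-v)<24)
    mec(b&(z>.115),n+' cap');mec(b&(z>.03),n+' all')
# plate tray: all top-face points
m=ok&(U>325)&(U<420)&(V>148)&(V<242)&(z>.014)&(z<.035)
P=W[m];c,s,a=cv2.minAreaRect((P[:,:2]*1000).astype(np.float32));print(c,s,a)
m=ok&(np.hypot(U-369,V-182)<14)&(z<.011);
# bottle profile
ax=np.array([.4863,.1052])
b=ok&(np.hypot(U-307,V-198)<18)&(z>.03);R=np.hypot(*(W[b][:,:2]-ax).T);Z=W[b][:,2]
for lo in range(30,135,6):
    k=(Z*1e3>=lo)&(Z*1e3<lo+6)
    if k.any():print(lo,k.sum(),round(np.percentile(R[k],90)*1e3,1))
# cup/beaker rim by boundary
E
```

```text
yl cap 226 [0.2602 0.389 ] 0.0168 0.13699417857146248
yl all 536 [0.2606 0.3882] 0.0248 0.13699417857146248
yr cap 220 [0.2535 0.2875] 0.0166 0.136852126058995
yr all 483 [0.2536 0.287 ] 0.0247 0.136852126058995
(493.06878662109375, -42.502281188964844) (150.16746520996094, 165.16746520996094) 11.041154861450195
30 7 25.1
36 5 24.8
42 4 24.9
48 8 25.0
54 5 24.9
60 10 24.7
66 30 24.8
72 47 24.0
78 37 22.5
84 70 20.3
90 18 17.3
114 4 16.0
120 5 15.8
126 120 15.7
132 78 15.2
```

Plan: dish, marker, dropper, bottle, then beaker. The marker has to be slid clear of the yellow bottles before it can be gripped at its middle. First, move over the dish at (582,109) with the jaws closing along y.

Call:
play_rows:
  commands: "0.83 -0.97 0 0 0 0.1;0.83 -0.97 0 0 0 0.1;0.83 -0.97 0 0 0 0.1;0.83 -0.97 0 0 0 0.1;0.83 -0.97 0 0 0 0.1;0.83 -0.97 0 0 0 0.1;0.83 -0.97 0 0 0 0.1;0.83 -0.97 0 0 0 0.1;0.83 -0.97 0 0 0 0.1;0.83 -0.97 0 0 0 0.1;0.83 -0.97 0 0 0 0.1;0.83 -0.97 0 0 0 0.1;0.83 -0.97 0 0 0 0.1;0.83 -0.97 0 0 0 0.1;0.83 -0.97 0 0 0 0.1;0.83 -0.97 0 0 0 0.1;0.83 -0.97 0 0 0 0.1;0 0 0 0 0 0;0 0 0 0 0 0"
  grip: 87

```text
time_s: 2.0
tcp_pos: [0.5806, 0.1093, 0.1941]
ee_rot: [[1.0, -0.002, -0.002], [-0.002, -1.0, -0.0], [-0.002, 0.0, -1.0]]
wrist_force: [0.3, -0.4, -0.0]
gripper_width: 1.0
gripper_force: 0.0
```

Call:
play_rows:
  commands: "0.04 0 -1 0 0 0;0 0 -1 0 0 0;0 0 -1 0 0 0;0 0 -1 0 0 0;0 0 -1 0 0 0;0 0 -0.8 0 0 0;0 0 -0.4 0 0 0;0 0 -0.13 0 0 0;0 0 0 0 0 0;0 0 0 0 0 0"

```text
time_s: 3.0
tcp_pos: [0.5829, 0.1108, 0.0065]
ee_rot: [[1.0, 0.001, 0.002], [0.001, -1.0, 0.001], [0.002, -0.001, -1.0]]
wrist_force: [-0.4, -0.2, 0.3]
gripper_width: 1.004
gripper_force: 0.0
```

Call:
play_rows:
  commands: "0 0 0 0 0 0;0 0 0 0 0 0;0 0 0 0 0 0;0 0 0 0 0 0;0 0 0 0 0 0;0 0 0 0 0 0"
  grip: 50

```text
time_s: 3.6
tcp_pos: [0.582, 0.1101, 0.0052]
ee_rot: [[1.0, 0.0, 0.0], [0.0, -1.0, 0.0], [0.0, -0.0, -1.0]]
wrist_force: [-0.5, 0.6, 0.8]
gripper_width: 0.603
gripper_force: 0.0
```

```bash
python3 - <<'E'
from station import r,cams
import cv2,numpy as np
s=r.sense();print(s['time_s'],s['tcp_pos'],s['gripper_width'],s['gripper_force'])
p,d=cams.capture('wrist');q,_=cams.capture('scene')
cv2.imwrite('pics/w1.png',np.hstack([p[:, :],cv2.resize(q[140:280,220:360],(420,420),interpolation=2)])[:, :])
a=cv2.imread('pics/w1.png');cv2.imwrite('pics/w1.png',cv2.resize(a,(798,342)))
E
```

```text
3.6 [0.58200329 0.11007529 0.00515973] 0.6029623449006345 0.0
```

View pics/w1.png

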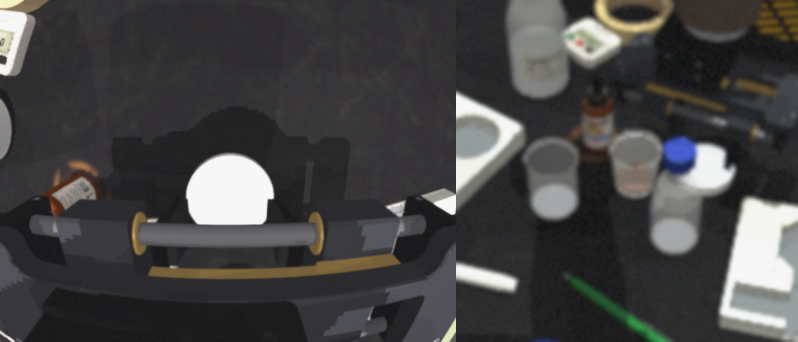

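```bash
python3 - <<'E'
from station import r,cams
import cv2,numpy as np
i=cams.camera_info('wrist');R=np.array(i['R']);t=np.array(i['t']).ravel();K=np.array(i['mtx'])
print('C',-R.T@t,'axis',R[2]);p,d=cams.capture('wrist')
def pr(X):
    c=R@X+t;th=np.arctan2(np.hypot(*c[:2]),c[2]);ph=np.arctan2(c[1],c[0]);return K[0,0]*th*np.cos(ph)+K[0,2],K[1,1]*th*np.sin(ph)+K[1,2]
p=cv2.resize(p,None,fx=1.4,fy=1.4,interpolation=2)
T=r.sense()['tcp_pos']
for X,c in((T,(0,0,255)),(T+[0,.032,.0],(0,255,0)),(T+[0,-.032,0],(0,255,0)),(np.array([.582,.109,.015]),(255,0,0)),(T+[0,.032,.019],(255,255,0)),(T+[0,-.032,.019],(255,255,0))):
    u,v=pr(X);print(u,v);cv2.drawMarker(p,(int(u*1.4),int(v*1.4)),c,0,14,2)
cv2.imwrite('pics/w2.png',p)
E
```

```text
C [0.65491265 0.10934646 0.19608405] axis [-2.67469076e-01 -6.52555634e-05 -9.63566442e-01]
278.0219668154792 241.16260122997107
227.4878655636338 240.86887384011732
328.6124582619384 240.96355020387182
279.7665603922112 247.00892142697433
222.61839024072123 252.49813323667652
333.2582410126812 252.6140791640616
```

View pics/w2.png

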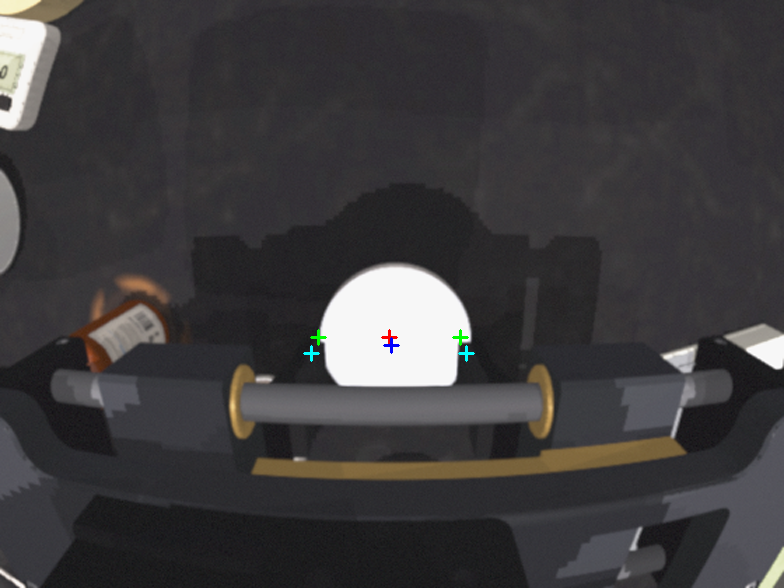

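Call:
play_rows:
  commands: "0 0 0 0 0 0;0 0 0 0 0 0;0 0 0 0 0 0"

```text
time_s: 4.05
tcp_pos: [0.582, 0.1101, 0.0051]
ee_rot: [[1.0, 0.0, -0.0], [0.0, -1.0, -0.0], [-0.0, 0.0, -1.0]]
wrist_force: [-0.7, -0.1, -0.0]
gripper_width: 0.576
gripper_force: 0.0
```

```bash
cat >> h.py <<'E'
def wcloud(i,d):
    R=np.array(i['R']);t=np.array(i['t']).ravel();K=np.array(i['mtx'])
    v,u=np.indices(d.shape);a=(u-K[0,2])/K[0,0];b=(v-K[1,2])/K[1,1];th=np.hypot(a,b)+1e-9
    k=np.tan(th)/th;P=np.stack([a*k*d,b*k*d,d],-1);return (P-t)@R
E
python3 - <<'E'
from station import r,cams
from h import *
T=r.sense()['tcp_pos'];i=cams.camera_info('wrist');p,d=cams.capture('wrist');W=wcloud(i,d)
print('dish',np.round(W[225,280]*1e3,1))
m=(d>0)&(np.abs(W[...,0]-T[0])<.02)&(np.abs(W[...,1]-T[1])<.06)&(W[...,2]<.15)&(p.max(2)<110)
P=W[m]-T
for y in range(-60,60,5):
    k=(P[:,1]*1e3>=y)&(P[:,1]*1e3<y+5)
    if k.any():print(y,k.sum(),np.round(1e3*P[k].min(0),1),np.round(1e3*P[k].max(0),1))
E
```

```text
dish [596.6 108.9  17.3]
-60 722 [-19.9 -60.   -5.6] [ 20.  -55.  142.1]
-55 869 [-19.8 -55.   -5.9] [ 20.  -50.  142.3]
-50 840 [-20. -50.  -6.] [ 20.  -45.  142.6]
-45 772 [-20.  -45.   -6.2] [ 20.  -40.  142.2]
-40 777 [-20.  -40.   -5.6] [ 20.  -35.  142.4]
-35 1456 [-19.3 -35.   -5.2] [ 20.  -30.  142.4]
-30 865 [-10.6 -30.   -3.9] [ 20.  -25.  142.3]
-25 308 [  8.7 -25.  140. ] [ 20.  -20.1 142.7]
-20 2 [ 19.9 -20.  141.5] [ 20.  -19.8 141.8]
20 354 [-10.   23.8  -4.5] [19.7 25.  79.1]
25 1539 [-19.7  25.   -5.5] [ 20.   30.  123.4]
30 569 [-3.1 30.  -5.3] [ 20.   35.  123.9]
35 355 [-3.3 35.  -5.6] [ 20.   40.  123.7]
40 374 [-10.4  40.   -5.5] [ 20.   45.  123.4]
45 439 [-15.7  45.   -5.4] [ 20.   50.  123.1]
50 490 [-19.8  50.   -5.8] [ 20.  55. 142.]
55 572 [-19.9  55.   -5.6] [ 20.   60.  142.9]
```

```bash
python3 - <<'E'
from station import r,cams
from h import *
T=r.sense()['tcp_pos'];i=cams.camera_info('wrist');p,d=cams.capture('wrist');W=wcloud(i,d)
P=(W-T)*1e3
m=(d>0)&(np.abs(P[...,0]-8)<8)&(np.abs(np.abs(P[...,1])-32)<10)&(P[...,2]>1)&(P[...,2]<70)&(p.max(2)<130)
for s in(-1,1):
    Q=P[m&(np.sign(P[...,1])==s)]
    for z in range(0,60,3):
        k=(Q[:,2]>=z)&(Q[:,2]<z+3)
        if k.any():print(s,z,k.sum(),'x',np.round(np.percentile(Q[k,0],[10,90]),1),'y',np.round(np.percentile(Q[k,1],[5,50,95]),1))
E
```

```text
-1 27 8 x [ 9.  10.7] y [-34.4 -30.5 -26.7]
-1 30 41 x [ 3.5 10.9] y [-33.7 -29.9 -25.8]
-1 33 49 x [ 4.2 10.9] y [-33.9 -28.3 -25.7]
-1 36 51 x [ 3.6 11.1] y [-34.4 -28.9 -25.7]
-1 39 57 x [ 2.9 11. ] y [-33.1 -28.9 -25.7]
-1 42 59 x [ 3.4 11.2] y [-33.8 -28.4 -25.7]
-1 45 66 x [ 3.6 11.3] y [-33.7 -28.3 -25.7]
-1 48 67 x [ 4.2 11.2] y [-33.9 -29.2 -25.8]
-1 51 82 x [ 5.4 11. ] y [-34.4 -28.9 -25.9]
-1 54 80 x [ 6.5 10.9] y [-35.3 -30.1 -26.3]
-1 57 77 x [ 9.1 11. ] y [-35.5 -31.2 -26.7]
1 27 10 x [ 9.  10.5] y [26.  27.6 32.2]
1 30 44 x [ 5.  10.8] y [24.4 28.2 32.4]
1 33 51 x [ 3.  10.7] y [24.4 26.1 31.8]
1 36 46 x [ 3.5 11.1] y [24.1 26.9 32.4]
1 39 50 x [ 2.4 11.2] y [24.  28.5 32.2]
1 42 62 x [ 4.2 11.3] y [24.1 27.1 32.5]
1 45 71 x [ 3.3 11.2] y [24.  27.5 32.7]
1 48 64 x [ 5.2 11.1] y [24.  27.8 32.4]
1 51 85 x [ 5.4 10.9] y [24.  26.5 32.1]
1 54 80 x [ 6.6 11. ] y [24.5 28.3 33. ]
1 57 78 x [ 8.8 10.9] y [25.  29.5 33.8]
```

Call:
play_rows:
  commands: "0 0 0.5 0 0 0;0 0 1 0 0 0;0 0 0.5 0 0 0;0 0 0 0 0 0;0 0 0 0 0 0;0 0 0 0 0 0"
  grip: 64

```text
time_s: 4.75
tcp_pos: [0.581, 0.1098, 0.0639]
ee_rot: [[1.0, -0.0, -0.002], [-0.0, -1.0, -0.001], [-0.002, 0.001, -1.0]]
wrist_force: [-0.2, -0.1, 0.2]
gripper_width: 0.736
gripper_force: 0.0
```

```bash
cat > tip.py <<'E'
from station import r,cams
from h import *
s=r.sense();T=s['tcp_pos'];i=cams.camera_info('wrist');p,d=cams.capture('wrist');W=wcloud(i,d)
P=(W-T)*1e3;h=s['gripper_width']*43.5;print(T,2*h,s['gripper_force'])
m=(d>0)&(P[...,0]>6)&(P[...,0]<12)&(P[...,2]>-45)&(P[...,2]<60)&(p.max(2)<130)
for sg in(-1,1):
    Q=P[m&(P[...,1]*sg>h-3)&(P[...,1]*sg<h+13)];print(sg,len(Q),'low z',np.round(np.sort(Q[:,2])[:60:6],1),'inner y',np.round(np.percentile(Q[:,1]*sg,3),1))
E
python3 tip.py
```

```text
[0.58104143 0.10976238 0.06389635] 64.02691462341278 0.0
-1 568 low z [28.  29.5 29.9 30.5 31.  31.2 31.7 31.9 32.4 33. ] inner y 32.5
1 574 low z [28.2 29.8 30.1 30.5 30.9 31.3 31.5 31.9 32.3 33.2] inner y 31.1
```

Wrist depth shows the real fingertips about 28 mm above the reported TCP at every opening, which is why the jaws closed over the dish without touching it. I'll descend with that offset, watching the force.

Call:
play_rows:
  commands: "0.03 -0.02 -0.6 0 0 0;0 0 -0.9 0 0 0;0 0 -0.6 0 0 0;0 0 -0.3 0 0 0;0 0 -0.1 0 0 0;0 0 0 0 0 0;0 0 0 0 0 0"
  grip: 80

```text
time_s: 5.5
tcp_pos: [0.5836, 0.1098, -0.009]
ee_rot: [[1.0, 0.0, 0.002], [0.0, -1.0, 0.001], [0.002, -0.001, -1.0]]
wrist_force: [-1.0, 0.9, -0.4]
gripper_width: 0.913
gripper_force: 0.0
```

```bash
python3 tip.py
```

```text
[ 0.58364023  0.10982439 -0.00900729] 79.42197987892293 0.0
-1 829 low z [ 8.7  9.3  9.5  9.6  9.7  9.7  9.8  9.8  9.9 10. ] inner y 38.4
1 823 low z [ 8.1  9.2  9.3  9.5  9.6  9.7  9.8  9.9 10.  10. ] inner y 38.1
```

Call:
play_rows:
  commands: "-0.03 -0.02 -0.2 0 0 0;0 0 -0.15 0 0 0;0 0 -0.1 0 0 0;0 0 0 0 0 0;0 0 0 0 0 0"
  grip: 80

```text
time_s: 6.05
tcp_pos: [0.582, 0.1089, -0.0235]
ee_rot: [[1.0, 0.0, -0.0], [0.0, -1.0, -0.0], [-0.0, 0.0, -1.0]]
wrist_force: [-0.2, -0.2, -0.6]
gripper_width: 0.917
gripper_force: 0.0
```

Call:
play_rows:
  commands: "0 0 0 0 0 0;0 0 0 0 0 0;0 0 0 0 0 0;0 0 0 0 0 0;0 0 0 0 0 0;0 0 0 0 0 0"
  grip: 50

```text
time_s: 6.65
tcp_pos: [0.5821, 0.1089, -0.0232]
ee_rot: [[1.0, 0.0, 0.0], [0.0, -1.0, 0.0], [0.0, -0.0, -1.0]]
wrist_force: [-0.2, -0.2, 0.2]
gripper_width: 0.735
gripper_force: 30.0
```

Call:
play_rows:
  commands: "0 0 0.4 0 0 0;0 0 1 0 0 0;0 -0.5 0.6 0 0 0;0 -1 0 0 0 0;0 -1 0 0 0 0;0 -0.5 0 0 0 0;-0.21 -0.19 0 0 0 -0.92;-0.21 -0.19 0 0 0 -0.92;-0.21 -0.19 0 0 0 -0.92;-0.21 -0.19 0 0 0 -0.92;-0.21 -0.19 0 0 0 -0.92;-0.21 -0.19 0 0 0 -0.92;-0.21 -0.19 0 0 0 -0.92;-0.21 -0.19 0 0 0 -0.92;-0.21 -0.19 0 0 0 -0.92;-0.21 -0.19 0 0 0 -0.92;0 0 0 0 0 0;0 0 0 0 0 0"

```text
time_s: 8.45
tcp_pos: [0.5196, -0.0379, 0.0371]
ee_rot: [[0.193, -0.981, 0.001], [-0.981, -0.193, 0.0], [0.0, -0.001, -1.0]]
wrist_force: [0.4, -0.1, -0.0]
gripper_width: 0.731
gripper_force: 30.0
```

Call:
play_rows:
  commands: "0 0 -0.6 0 0 0;0 0 -0.6 0 0 0;0 0 -0.3 0 0 0;0 0 -0.2 0 0 0;0 0 -0.1 0 0 0;0 0 0 0 0 0;0 0 0 0 0 0"

```text
time_s: 9.15
tcp_pos: [0.5195, -0.038, -0.0168]
ee_rot: [[0.19, -0.982, 0.001], [-0.982, -0.19, 0.0], [0.0, -0.001, -1.0]]
wrist_force: [-0.5, -0.4, -0.4]
gripper_width: 0.731
gripper_force: 30.0
```

Call:
play_rows:
  commands: "0 0 0 0 0 0;0 0 0 0 0 0;0 0 0 0 0 0;0 0 0 0 0 0;0 0 0.5 0 0 0;0 0 1 0 0 0;0 0 1 0 0 0;0 0 1 0 0 0;0 0 1 0 0 0;0 0 0 0 0 0;0 0 0 0 0 0"
  grip: 78

```text
time_s: 10.25
tcp_pos: [0.5191, -0.0379, 0.1182]
ee_rot: [[0.19, -0.982, 0.001], [-0.982, -0.19, 0.001], [-0.0, -0.002, -1.0]]
wrist_force: [-0.9, 0.4, -0.1]
gripper_width: 0.893
gripper_force: 0.0
```

```bash
python3 - <<'E'
from station import r,cams
from h import *
s=r.sense();T=s['tcp_pos'];R=np.array(s['ee_rot']);i=cams.camera_info('wrist');p,d=cams.capture('wrist');W=wcloud(i,d)
P=((W-T)@R)*1e3  # tool frame; z forward -> negative behind
m=(d>0)&(P[...,2]<-20)&(np.abs(P[...,0])<80)
Q=P[m]
for y in range(-130,131,10):
    k=(np.abs(Q[:,1]-y)<5)
    if k.sum()>3:print(y,k.sum(),'nearest-tip z',np.round(-np.percentile(Q[k,2],[100,99,90,50]),0),'x',np.round(np.percentile(Q[k,0],[1,99]),0))
E
```

```text
-90 527 nearest-tip z [102. 104. 141. 141.] x [-17.  38.]
-80 2733 nearest-tip z [ 99. 101. 110. 123.] x [-9. 38.]
-70 4103 nearest-tip z [102. 106. 122. 138.] x [ 2. 39.]
-60 3822 nearest-tip z [103. 105. 115. 123.] x [11. 39.]
-50 4388 nearest-tip z [ 29.  43. 110. 123.] x [12. 39.]
-40 7881 nearest-tip z [ 28.  33.  71. 117.] x [-8. 38.]
-30 4236 nearest-tip z [111. 112. 115. 141.] x [22. 34.]
-20 4414 nearest-tip z [110. 112. 115. 141.] x [22. 34.]
-10 4770 nearest-tip z [110. 112. 115. 139.] x [24. 34.]
0 4990 nearest-tip z [111. 112. 116. 138.] x [24. 34.]
10 5000 nearest-tip z [111. 112. 116. 139.] x [24. 34.]
20 3943 nearest-tip z [110. 112. 115. 136.] x [15. 34.]
30 3331 nearest-tip z [111. 112. 115. 134.] x [19. 34.]
40 7364 nearest-tip z [ 28.  32.  71. 116.] x [-26.  38.]
50 5157 nearest-tip z [ 29.  42. 110. 123.] x [-21.  39.]
60 4893 nearest-tip z [102. 105. 118. 123.] x [-24.  39.]
70 6289 nearest-tip z [103. 107. 122. 137.] x [-25.  39.]
80 3104 nearest-tip z [ 99. 101. 111. 123.] x [-32.  38.]
90 671 nearest-tip z [ 99. 102. 121. 141.] x [-16.  38.]
100 7 nearest-tip z [140. 140. 141. 141.] x [-18.  -5.]
```

The gripper body sits about 71 mm above the tips, so the whole tool is simply shifted by 28 mm. Next is the marker's white end at (355,232).

Call:
play_rows:
  commands: "-0.3 0.5 0.5 0 0 0;-0.5 0.9 0.2 0 0 -0.1;-0.5 0.9 0 0 0 -0.1;-0.55 0.9 0 0 0 -0.08;-0.55 0.9 0 0 0 0;-0.55 0.9 0 0 0 0;-0.55 0.9 0 0 0 0;-0.55 0.9 0 0 0 0;-0.55 0.9 0 0 0 0;-0.55 0.9 0 0 0 0;-0.35 0.4 0 0 0 0;0 0 -0.5 0 0 0;0 0 -1 0 0 0;0 0 -1 0 0 0;0 0 -0.8 0 0 0;0 0 -0.4 0 0 0;0 0 0 0 0 0;0 0 0 0 0 0"
  grip: 45

```text
time_s: 12.1
tcp_pos: [0.3538, 0.2315, 0.0271]
ee_rot: [[0.149, -0.989, -0.001], [-0.989, -0.149, -0.002], [0.002, 0.001, -1.0]]
wrist_force: [-0.1, -0.4, -0.3]
gripper_width: 0.517
gripper_force: 0.0
```

```bash
python3 - <<'E'
from station import r,cams
from h import *
s=r.sense();T=s['tcp_pos'];i=cams.camera_info('wrist');p,d=cams.capture('wrist');R=np.array(i['R']);t=np.array(i['t']).ravel();K=np.array(i['mtx'])
def pr(X):
    c=R@X+t;th=np.arctan2(np.hypot(*c[:2]),c[2]);ph=np.arctan2(c[1],c[0]);return K[0,0]*th*np.cos(ph)+K[0,2],K[1,1]*th*np.sin(ph)+K[1,2]
p=cv2.resize(p,None,fx=1.4,fy=1.4,interpolation=2)
for X in (np.array([T[0],T[1],.016]),np.array([.3471,.2866,.016])):
    u,v=pr(X);cv2.drawMarker(p,(int(u*1.4),int(v*1.4)),(0,0,255),0,12,2)
cv2.imwrite('pics/w3.png',p)
E
```

```text
(no output)
```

View pics/w3.png

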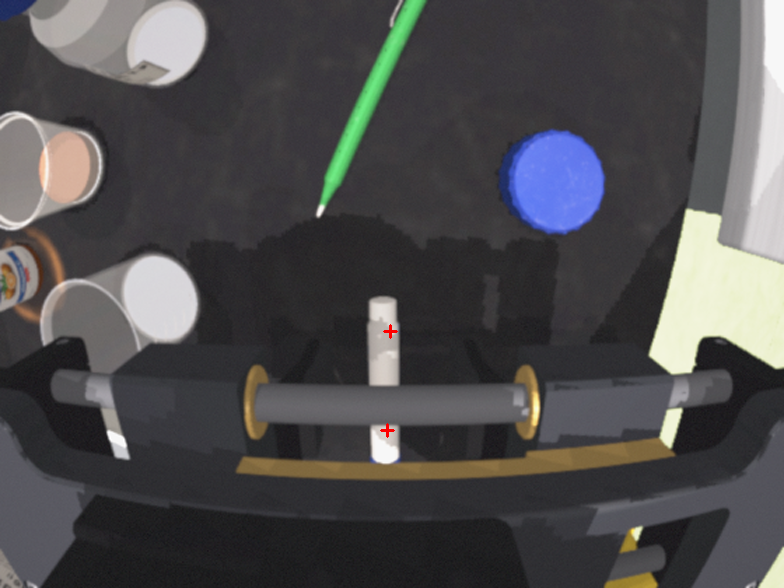

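Call:
play_rows:
  commands: "0.03 0 -0.6 0 0 0;0 0 -0.6 0 0 0;0 0 -0.3 0 0 0;0 0 -0.2 0 0 0;0 0 0 0 0 0;0 0 0 0 0 0"

```text
time_s: 12.75
tcp_pos: [0.3552, 0.2323, -0.0229]
ee_rot: [[0.149, -0.989, 0.001], [-0.989, -0.149, 0.001], [-0.001, -0.001, -1.0]]
wrist_force: [0.9, 0.6, 0.1]
gripper_width: 0.519
gripper_force: 0.0
```

Call:
play_rows:
  commands: "0 0 0 0 0 0;0 0 0 0 0 0;0 0 0 0 0 0;0 0 0 0 0 0;0 0 0 0 0 0;0 0 0 0 0 0;0 0 0 0 0 0"
  grip: 8

```text
time_s: 13.45
tcp_pos: [0.355, 0.232, -0.0232]
ee_rot: [[0.149, -0.989, 0.0], [-0.989, -0.149, 0.0], [-0.0, -0.0, -1.0]]
wrist_force: [0.7, 0.1, 2.5]
gripper_width: 0.138
gripper_force: 30.0
```

Call:
play_rows:
  commands: "0 0 0.3 0 0 0;0.5 0 0 0 0 0;0.6 0 0 0 0 0;0.3 0.3 0 0 0 0;0 0.3 0 0 0 0;0 0 -0.15 0 0 0;0 0 -0.12 0 0 0;0 0 0 0 0 0;0 0 0 0 0 0"

```text
time_s: 14.35
tcp_pos: [0.3962, 0.2494, -0.0227]
ee_rot: [[0.149, -0.989, -0.001], [-0.989, -0.149, -0.001], [0.001, 0.001, -1.0]]
wrist_force: [-0.2, -0.6, -0.9]
gripper_width: 0.143
gripper_force: 30.0
```

Call:
play_rows:
  commands: "0 0 0 0 0 0;0 0 0 0 0 0;0 0 0 0 0 0;0 0 0 0 0 0;0 0 0.5 0 0 0;0 0 1 0 0 0;0 0 0.5 0 0 0;-0.15 0.9 0 0 0 0;-0.15 0.9 0 0 0 0;0 0 0 0 0 0;0 0 0 0 0 0"
  grip: 45

```text
time_s: 15.45
tcp_pos: [0.3875, 0.3038, 0.0373]
ee_rot: [[0.149, -0.989, -0.001], [-0.989, -0.149, -0.001], [0.0, 0.001, -1.0]]
wrist_force: [0.1, -0.0, -0.1]
gripper_width: 0.518
gripper_force: 0.0
```

```bash
python3 - <<'E'
from station import r,cams
from h import *
s=r.sense();T=s['tcp_pos'];i=cams.camera_info('wrist');p,d=cams.capture('wrist');W=wcloud(i,d)
m=(d>0)&(p.min(2)>110)&(W[...,2]<.03)&(W[...,2]>.005)&(np.abs(W[...,0]-.388)<.03)
Q=W[m]*1e3;print(T,m.sum());c=cv2.fitLine(Q[:,:2].astype(np.float32),cv2.DIST_HUBER,0,.01,.01).ravel();print(c,np.degrees(np.arctan2(c[1],c[0])),Q[:,1].min(),Q[:,1].max(),np.percentile(Q[:,2],[5,50,95]))
cv2.imwrite('pics/w4.png',p)
E
```

```text
[0.38748544 0.30381024 0.03733737] 2690
[ 1.1806123e-01 -9.9300629e-01  3.9189227e+02  2.7776645e+02] -83.21977 177.07660193830796 331.4539035953089 [11.96511007 15.63739633 17.39430905]
```

View pics/w4.png

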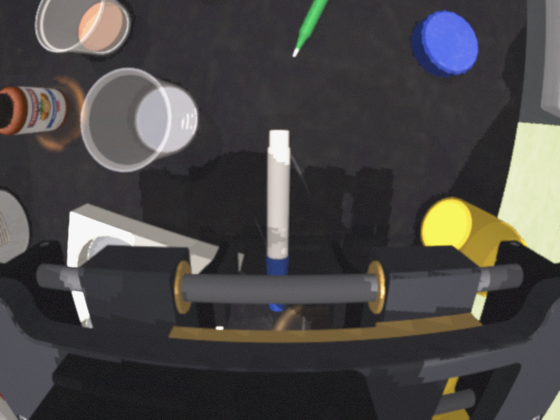

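Call:
play_rows:
  commands: "0 0 -0.6 0 0 0;0 0 -0.7 0 0 0;0 0 -0.4 0 0 0;0 0 -0.3 0 0 0;0 0 0 0 0 0;0 0 0 0 0 0"

```text
time_s: 16.1
tcp_pos: [0.3881, 0.3037, -0.0223]
ee_rot: [[0.148, -0.989, 0.0], [-0.989, -0.148, -0.0], [0.0, -0.0, -1.0]]
wrist_force: [0.3, -0.2, -0.5]
gripper_width: 0.518
gripper_force: 0.0
```

Call:
play_rows:
  commands: "0 0 0 0 0 0;0 0 0 0 0 0;0 0 0 0 0 0;0 0 0 0 0 0;0 0 0 0 0 0;0 0 0 0 0 0;0 0 0 0 0 0;0 0 1 0 0 0;0 0 1 0 0 0;0 0 0.5 0 0 0;0 0 0 0 0 0"
  grip: 8

```text
time_s: 17.2
tcp_pos: [0.389, 0.3053, 0.0546]
ee_rot: [[0.149, -0.989, 0.003], [-0.989, -0.149, 0.004], [-0.004, -0.004, -1.0]]
wrist_force: [0.3, 0.6, 0.4]
gripper_width: 0.171
gripper_force: 30.0
```

```bash
python3 - <<'E'
from station import r,cams
from h import *
s=r.sense();T=s['tcp_pos'];R=np.array(s['ee_rot']);i=cams.camera_info('wrist');p,d=cams.capture('wrist');W=wcloud(i,d)
P=((W-T)@R)*1e3
m=(d>0)&(np.abs(P[...,1])<12)&(P[...,2]<-20)&(P[...,2]>-48);Q=P[m]
print(T,m.sum(),'x(tool)',np.percentile(Q[:,0],[0,1,99,100]),'z',np.percentile(Q[:,2],[5,50,95]))
E
```

```text
[0.38899263 0.30534281 0.05464721] 5053 x(tool) [-42.16445106 -38.00617071  67.95063383  68.89143287] z [-39.97642404 -37.91255457 -33.8193453 ]
```

Call:
play_rows:
  commands: "0 0 0.8 0 0 0;0 0 1 0 0 0;0 0 1 0 0 0;0.14 -0.5 0.3 0 0 0.05;0.14 -0.9 0 0 0 0.05;0.14 -0.95 0 0 0 0.05;0.14 -0.95 0 0 0 0.05;0.14 -0.95 0 0 0 0.05;0.14 -0.95 0 0 0 0.03;0.14 -0.95 0 0 0 0;0.14 -0.95 0 0 0 0;0.14 -0.95 0 0 0 0;0.14 -0.95 0 0 0 0;0.14 -0.95 0 0 0 0;0.14 -0.95 0 0 0 0;0.14 -0.95 0 0 0 0;0.14 -0.01 0 0 0 0;0 0 0 0 0 0;0 0 0 0 0 0"

```text
time_s: 19.15
tcp_pos: [0.4462, -0.0515, 0.1446]
ee_rot: [[0.19, -0.982, -0.002], [-0.982, -0.19, -0.0], [-0.0, 0.002, -1.0]]
wrist_force: [0.1, -1.0, -0.1]
gripper_width: 0.161
gripper_force: 30.0
```

Call:
play_rows:
  commands: "-0.05 -0.02 -0.6 0 0 0;0 0 -1 0 0 0;0 0 -1 0 0 0;0 0 -1 0 0 0;0 0 -0.5 0 0 0;0 0 0 0 0 0;0 0 0 0 0 0"

```text
time_s: 19.85
tcp_pos: [0.4455, -0.0518, 0.0227]
ee_rot: [[0.192, -0.981, -0.0], [-0.981, -0.192, -0.0], [0.0, 0.0, -1.0]]
wrist_force: [1.7, -0.4, 0.5]
gripper_width: 0.166
gripper_force: 30.0
```

Call:
play_rows:
  commands: "-0.05 0 -0.5 0 0 0;0 0 -0.4 0 0 0;0 0 -0.25 0 0 0;0 0 -0.15 0 0 0;0 0 0 0 0 0;0 0 0 0 0 0"

```text
time_s: 20.45
tcp_pos: [0.4442, -0.0523, -0.0159]
ee_rot: [[0.19, -0.982, 0.001], [-0.982, -0.19, 0.0], [0.0, -0.001, -1.0]]
wrist_force: [0.4, -0.1, -0.5]
gripper_width: 0.167
gripper_force: 30.0
```

Call:
play_rows:
  commands: "0 0 0 0 0 0;0 0 0 0 0 0;0 0 0 0 0 0;0 0 0 0 0 0;0 0 0.5 0 0 0;0 0 1 0 0 0;0 0 1 0 0 0;0 0 1 0 0 0;0 0 1 0 0 0;0 0 1 0 0 0;0 0 0.5 0 0 0;0 0 0 0 0 0;0 0 0 0 0 0"
  grip: 40

```text
time_s: 21.75
tcp_pos: [0.4431, -0.0524, 0.1631]
ee_rot: [[0.189, -0.982, -0.001], [-0.982, -0.189, 0.0], [-0.001, 0.0, -1.0]]
wrist_force: [-0.8, 0.3, -0.6]
gripper_width: 0.461
gripper_force: 0.0
```

```bash
python3 - <<'E'
from station import r,cams
from h import *
p,d=cams.capture('wrist');q,_=cams.capture('scene')
a=cv2.resize(q[190:310,310:430],(420,420),interpolation=2);cv2.imwrite('pics/c5.png',cv2.resize(np.hstack([p,a]),(790,338)))
E
```

```text
(no output)
```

View pics/c5.png

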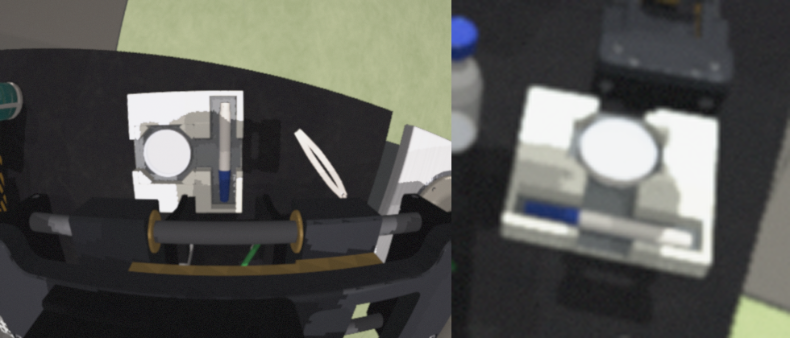

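Dish is in its pocket and the marker in its trough. Next is the dropper at (579.5,236.9), closing across the line to the cup.

Call:
play_rows:
  commands: "0.41 0.87 0 0 0 -0.45;0.41 0.88 0 0 0 -0.45;0.41 0.88 0 0 0 -0.45;0.41 0.88 0 0 0 -0.45;0.41 0.88 0 0 0 -0.45;0.41 0.88 0 0 0 -0.45;0.41 0.88 0 0 0 -0.45;0.41 0.88 0 0 0 -0.45;0.41 0.88 0 0 0 -0.45;0.41 0.88 0 0 0 -0.45;0.41 0.88 0 0 0 -0.45;0 0 0 0 0 0;0 0 0 0 0 0;0 0 0 0 0 0"
  grip: 60

```text
time_s: 23.25
tcp_pos: [0.5783, 0.2367, 0.1625]
ee_rot: [[-0.524, -0.852, -0.002], [-0.852, 0.524, -0.001], [0.002, 0.001, -1.0]]
wrist_force: [0.2, 0.4, 0.3]
gripper_width: 0.688
gripper_force: 0.0
```

```bash
cat > obj.py <<'E'
import sys
from station import r,cams
from h import *
x,y,rad,lo,hi=map(float,sys.argv[1:6])
s=r.sense();T=s['tcp_pos'];i=cams.camera_info('wrist');p,d=cams.capture('wrist');W=wcloud(i,d)*1e3
m=(d>0)&(np.hypot(W[...,0]-x,W[...,1]-y)<rad)&(W[...,2]>lo)&(W[...,2]<hi);Q=W[m]
c,rr=cv2.minEnclosingCircle(Q[:,:2].astype(np.float32));print(np.round(T*1e3,1),m.sum(),'mec',np.round(c,1),round(rr,1),'z',np.percentile(Q[:,2],[2,98]).round(1))
E
python3 obj.py 579.5 237 22 66 110; python3 obj.py 579.5 237 22 30 62
```

```text
[578.3 236.7 162.5] 590 mec [582.2 235. ] 11.7 z [ 67.5 102.2]
[578.4 236.6 163. ] 448 mec [581.9 234.7] 16.7 z [31.3 61.9]
```

Call:
play_rows:
  commands: "0.08 -0.04 -0.6 0 0 0;0 0 -1 0 0 0;0 0 -1 0 0 0;0 0 -1 0 0 0;0 0 -0.8 0 0 0;0 0 -0.5 0 0 0;0 0 -0.2 0 0 0;0 0 0 0 0 0;0 0 0 0 0 0"

```text
time_s: 24.25
tcp_pos: [0.5821, 0.2365, 0.0117]
ee_rot: [[-0.524, -0.852, 0.002], [-0.852, 0.524, 0.001], [-0.002, -0.001, -1.0]]
wrist_force: [-0.3, 0.1, 0.5]
gripper_width: 0.686
gripper_force: 0.0
```

Call:
play_rows:
  commands: "0 0 0 0 0 0;0 0 0 0 0 0;0 0 0 0 0 0;0 0 0 0 0 0;0 0 0 0 0 0;0 0 0 0 0 0;0 0 0 0 0 0"
  grip: 20

```text
time_s: 24.95
tcp_pos: [0.5816, 0.2365, 0.0108]
ee_rot: [[-0.524, -0.852, 0.0], [-0.852, 0.524, 0.0], [-0.0, -0.0, -1.0]]
wrist_force: [0.3, 0.1, 2.5]
gripper_width: 0.365
gripper_force: 30.0
```

Call:
play_rows:
  commands: "0 0 0.4 0 0 0;0 0 1 0 0 0;0 0 1 0 0 0;0 0 1 0 0 0;0 0 0.8 0 0 0;-0.4 0.5 0 0 0 0;-0.7 0.95 0 0 0 0;-0.7 0.95 0 0 0 0;-0.7 0.95 0 0 0 0;-0.7 0.95 0 0 0 0;-0.7 0.95 0 0 0 0;-0.38 0.53 0 0 0 0;0 0 -0.5 0 0 0;0 0 -1 0 0 0;0 0 -0.8 0 0 0;0 0 0 0 0 0;0 0 0 0 0 0"

```text
time_s: 26.65
tcp_pos: [0.4533, 0.4099, 0.0682]
ee_rot: [[-0.524, -0.852, 0.001], [-0.852, 0.524, -0.0], [-0.0, -0.001, -1.0]]
wrist_force: [-0.2, 0.2, -0.8]
gripper_width: 0.365
gripper_force: 30.0
```

```bash
python3 - <<'E'
from station import r,cams
from h import *
s=r.sense();T=s['tcp_pos'];R=np.array(s['ee_rot'])
# top cam: dropper axis while held + wells
p,d=cams.capture('wrist');q,dt=cams.capture('scene')
cv2.imwrite('pics/d.png',cv2.resize(np.hstack([p,cv2.resize(q[130:270,140:280],(420,420),interpolation=2)]),(790,338)))
E
```

```text
(no output)
```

View pics/d.png

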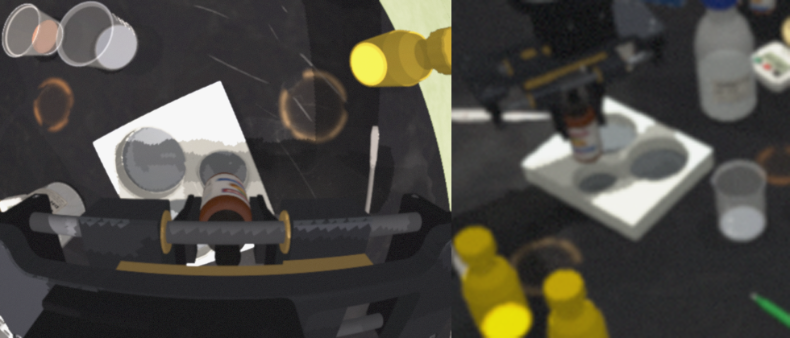

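Call:
play_rows:
  commands: "0 0 -0.5 0 0 0;0 0 -0.6 0 0 0;0 0 -0.35 0 0 0;0 0 -0.2 0 0 0;0 0 -0.08 0 0 0;0 0 0 0 0 0;0 0 0 0 0 0"

```text
time_s: 27.45
tcp_pos: [0.4533, 0.4103, 0.0164]
ee_rot: [[-0.524, -0.852, 0.001], [-0.852, 0.524, 0.001], [-0.001, -0.0, -1.0]]
wrist_force: [0.5, -0.2, -0.5]
gripper_width: 0.361
gripper_force: 30.0
```

Call:
play_rows:
  commands: "0 0 0 0 0 0;0 0 0 0 0 0;0 0 0 0 0 0;0 0 0 0 0 0;0 0 0 0 0 0;0 0 0.4 0 0 0;0 0 1 0 0 0;0 0 1 0 0 0;0 0 1 0 0 0;0 0 1 0 0 0;0 0 0.7 0 0 0;0 0 0 0 0 0;0 0 0 0 0 0"
  grip: 60

```text
time_s: 28.75
tcp_pos: [0.4528, 0.4098, 0.1693]
ee_rot: [[-0.524, -0.852, 0.0], [-0.852, 0.524, 0.001], [-0.001, 0.0, -1.0]]
wrist_force: [-0.7, -0.2, -0.2]
gripper_width: 0.689
gripper_force: 0.0
```

```bash
python3 obj.py 453 410 24 66 115; python3 obj.py 453 410 24 35 67
```

```text
[452.8 409.8 169.3] 791 mec [453.5 409.5] 15.6 z [ 66.2 106.7]
[452.4 409.3 168.1] 440 mec [453.5 408.9] 16.8 z [36.4 66.9]
```

```bash
python3 -c "
from station import r
print(r.sense()['joints'])"
```

```text
[ 5.73003274e+01  2.17920253e+01 -4.00356937e+00 -3.11530367e-02
 -6.43352750e+01 -8.88966941e+01]
```

Call:
play_rows:
  commands: "0.1 -0.92 0 0 0 -0.51;0.1 -0.92 0 0 0 -0.51;0.1 -0.92 0 0 0 -0.51;0.1 -0.92 0 0 0 -0.51;0.1 -0.92 0 0 0 -0.51;0.1 -0.92 0 0 0 -0.51;0.1 -0.92 0 0 0 -0.51;0.1 -0.92 0 0 0 -0.51;0.1 -0.92 0 0 0 -0.51;0.1 -0.92 0 0 0 -0.51;0.1 -0.95 0 0 0 -0.51;0 0 0 0 0 0;0 0 0 0 0 0"

```text
time_s: 30.15
tcp_pos: [0.4856, 0.1047, 0.1677]
ee_rot: [[-0.984, -0.176, -0.002], [-0.176, 0.984, -0.001], [0.002, -0.001, -1.0]]
wrist_force: [-0.7, 1.2, 0.0]
gripper_width: 0.687
gripper_force: 0.0
```

```bash
python3 obj.py 486 105 22 120 140;python3 obj.py 486 105 30 40 90
```

```text
[485.6 104.7 167.7] 1569 mec [487.9 102.8] 16.7 z [122.8 134.4]
[485.7 105.3 167.9] 1115 mec [487.1 102.8] 25.1 z [43.  89.5]
```

Call:
play_rows:
  commands: "0.06 -0.03 -0.6 0 0 0;0 0 -1 0 0 0;0 0 -0.8 0 0 0;0 0 -0.4 0 0 0;0 0 -0.26 0 0 0;0 0 0 0 0 0;0 0 0 0 0 0"

```text
time_s: 30.95
tcp_pos: [0.4883, 0.1051, 0.0773]
ee_rot: [[-0.984, -0.178, 0.001], [-0.178, 0.984, 0.0], [-0.001, 0.0, -1.0]]
wrist_force: [-0.3, 0.4, 0.6]
gripper_width: 0.689
gripper_force: 0.0
```

Call:
play_rows:
  commands: "0 0 0 0 0 0;0 0 0 0 0 0;0 0 0 0 0 0;0 0 0 0 0 0;0 0 0 0 0 0;0 0 0 0 0 0;0 0 0 0 0 0"
  grip: 15

```text
time_s: 31.65
tcp_pos: [0.488, 0.1043, 0.0771]
ee_rot: [[-0.984, -0.177, 0.0], [-0.177, 0.984, -0.0], [-0.0, -0.0, -1.0]]
wrist_force: [-0.2, -0.9, 2.4]
gripper_width: 0.362
gripper_force: 30.0
```

Call:
play_rows:
  commands: "0 0 0.3 0 0 0;0 0 0.7 0 0 0;0 0 1 0 0 0;0 0 1 0 0 0;0 0 0.7 0 0 0;0.03 0.4 0 0 0 0;0.07 0.8 0 0 0 0;0.07 0.95 0 0 0 0;0.07 0.95 0 0 0 0;0.07 0.95 0 0 0 0;0.07 0.95 0 0 0 0;0.07 0.95 0 0 0 0;0.07 0.95 0 0 0 0;0.07 0.8 0 0 0 0;0.06 0.6 0 0 0 0;0.05 0.3 0 0 0 0;0 0 0 0 0 0;0 0 0 0 0 0;0 0 0 0 0 0"

```text
time_s: 33.55
tcp_pos: [0.5087, 0.3614, 0.1879]
ee_rot: [[-0.984, -0.176, -0.0], [-0.176, 0.984, -0.0], [0.0, -0.0, -1.0]]
wrist_force: [-0.0, -1.2, -0.6]
gripper_width: 0.362
gripper_force: 30.0
```

```bash
python3 - <<'E'
from station import r,cams
from h import *
s=r.sense();T=s['tcp_pos']*1e3;i=cams.camera_info('wrist');p,d=cams.capture('wrist');W=wcloud(i,d)*1e3
m=(d>0)&(np.hypot(W[...,0]-T[0],W[...,1]-T[1])<40)&(W[...,2]<T[2]+10)&(W[...,2]>60);Q=W[m]
for z in range(100,200,10):
    k=(Q[:,2]>=z)&(Q[:,2]<z+10)
    if k.sum()>3:print(z,k.sum(),Q[k].min(0).round(1),Q[k].max(0).round(1))
print(T)
q,_=cams.capture('scene');cv2.imwrite('pics/b.png',cv2.resize(np.hstack([p,cv2.resize(q[110:270,140:300],(420,420),interpolation=2)]),(790,338)))
E
```

```text
110 25 [483.8 339.  117.6] [495.6 377.3 120. ]
120 119 [483.8 336.2 120. ] [501.8 381.2 130. ]
130 132 [483.8 336.2 130.1] [501.8 384.2 140. ]
140 147 [483.8 336.2 140.1] [502.2 384.1 150. ]
150 174 [483.7 336.2 150.1] [502.4 384.3 159.9]
160 194 [483.7 336.2 160. ] [502.7 380.6 170. ]
170 223 [483.6 336.2 170. ] [504.3 384.4 180. ]
180 715 [483.7 335.6 180. ] [515.8 384.6 190. ]
190 633 [486.5 338.5 190. ] [511.6 381.4 197.9]
[508.72407351 361.37930887 187.94165252]
```

View pics/b.png

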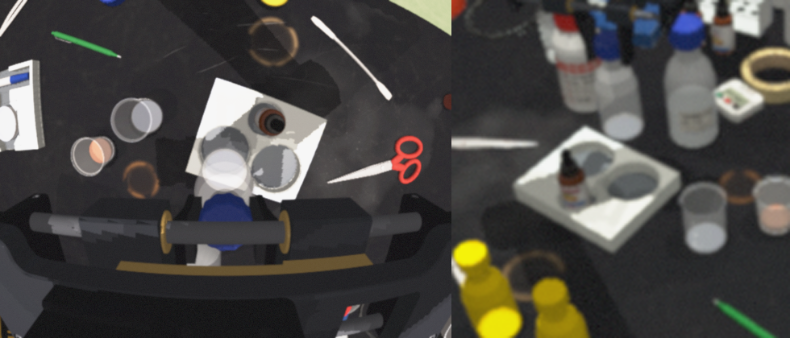

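Call:
play_rows:
  commands: "-0.05 0.05 -0.5 0 0 0;0 0 -0.8 0 0 0;0 0 -0.8 0 0 0;0 0 -0.6 0 0 0;0 0 -0.4 0 0 0;0 0 -0.25 0 0 0;0 0 -0.15 0 0 0;0 0 0 0 0 0;0 0 0 0 0 0;0 0 0 0 0 0"

```text
time_s: 34.65
tcp_pos: [0.5077, 0.3643, 0.0837]
ee_rot: [[-0.984, -0.177, 0.001], [-0.177, 0.984, 0.001], [-0.001, 0.001, -1.0]]
wrist_force: [-1.2, -0.5, -1.4]
gripper_width: 0.365
gripper_force: 30.0
```

Call:
play_rows:
  commands: "0 0 0 0 0 0;0 0 0 0 0 0;0 0 0 0 0 0;0 0 0 0 0 0;0 0 0 0 0 0;0 0 0.3 0 0 0;0 0 1 0 0 0;0 0 1 0 0 0;0 0 0.8 0 0 0;0 0 0 0 0 0;0 0 0 0 0 0"
  grip: 60

```text
time_s: 35.75
tcp_pos: [0.5073, 0.3641, 0.1768]
ee_rot: [[-0.984, -0.177, 0.001], [-0.177, 0.984, 0.002], [-0.001, 0.001, -1.0]]
wrist_force: [-0.2, 0.4, -0.1]
gripper_width: 0.694
gripper_force: 0.0
```

```bash
python3 obj.py 507 362 25 120 145;python3 obj.py 507 362 30 40 90; python3 obj.py 477 239.5 32 60 75;python3 -c "
from station import r
print(r.sense()['joints'])"
```

```text
[507.3 364.1 176.8] 1574 mec [507.6 363. ] 16.8 z [124.  139.3]
[506.9 363.7 175.7] 781 mec [507.4 363.4] 25.2 z [43.1 89.6]
[506.7 363.4 174.9] 801 mec [479.1 238.1] 27.8 z [60.6 72.7]
[ 5.04825349e+01  2.27817184e+01 -1.38950683e+00 -1.66129264e-02
 -6.59610619e+01 -1.30296538e+02]
```

Call:
play_rows:
  commands: "-0.11 -0.46 0 0 0 0.92;-0.11 -0.46 0 0 0 0.92;-0.11 -0.46 0 0 0 0.92;-0.11 -0.46 0 0 0 0.92;-0.11 -0.46 0 0 0 0.92;-0.11 -0.46 0 0 0 0.92;-0.11 -0.46 0 0 0 0.92;-0.11 -0.46 0 0 0 0.92;-0.11 -0.48 0 0 0 0.92;0 0 0 0 0 0;0 0 0 0 0 0"
  grip: 82

```text
time_s: 37.0
tcp_pos: [0.4776, 0.2391, 0.1754]
ee_rot: [[-0.153, -0.988, -0.0], [-0.988, 0.153, -0.0], [0.001, 0.0, -1.0]]
wrist_force: [0.4, -0.3, 1.0]
gripper_width: 0.937
gripper_force: 0.0
```

```bash
python3 obj.py 478 239 32 60 75; python3 tip.py >/dev/null
```

```text
[477.6 239.1 175.4] 755 mec [478.7 237.6] 27.4 z [60.8 72.8]Traceback (most recent call last):
  File "tip.py", line 7, in <module>
    Q=P[m&(P[...,1]*sg>h-3)&(P[...,1]*sg<h+13)];print(sg,len(Q),'low z',np.round(np.sort(Q[:,2])[:60:6],1),'inner y',np.round(np.percentile(Q[:,1]*sg,3),1))
                                                                                                                              ~~~~~~~~~~~~~^^^^^^^^^^^^^
    return _quantile_unchecked(
        a, q, axis, out, overwrite_input, method, keepdims, weights)
    return _ureduce(a,
                    func=_quantile_ureduce_func,
    ...<5 lines>...
                    overwrite_input=overwrite_input,
                    method=method)
    r = func(a, **kwargs)
    result = _quantile(arr,
                       quantiles=q,
    ...<2 lines>...
                       out=out,
                       weights=wgt)
    slices_having_nans = np.isnan(arr[-1, ...])
                                  ~~~^^^^^^^^^
IndexError: index -1 is out of bounds for axis 0 with size 0
```

Beaker confirmed (478.5,238.3, rim at 70). Descending.

Call:
play_rows:
  commands: "0.03 -0.02 -0.6 0 0 0;0 0 -1 0 0 0;0 0 -1 0 0 0;0 0 -1 0 0 0;0 0 -0.9 0 0 0;0 0 -0.5 0 0 0;0 0 -0.35 0 0 0;0 0 0 0 0 0;0 0 0 0 0 0"

```text
time_s: 38.0
tcp_pos: [0.479, 0.2391, 0.0158]
ee_rot: [[-0.15, -0.989, 0.001], [-0.989, 0.15, 0.0], [-0.001, -0.001, -1.0]]
wrist_force: [0.3, -0.0, 0.0]
gripper_width: 0.943
gripper_force: 0.0
```

Call:
play_rows:
  commands: "0 0 0 0 0 0;0 0 0 0 0 0;0 0 0 0 0 0;0 0 0 0 0 0;0 0 0 0 0 0;0 0 0 0 0 0;0 0 0 0 0 0"
  grip: 45

```text
time_s: 38.7
tcp_pos: [0.4788, 0.2387, 0.0157]
ee_rot: [[-0.15, -0.989, 0.001], [-0.989, 0.15, 0.0], [-0.0, -0.0, -1.0]]
wrist_force: [0.1, 0.2, 2.0]
gripper_width: 0.607
gripper_force: 30.0
```

Call:
play_rows:
  commands: "0 0 0.4 0 0 0;0 0 0.9 0 0 0;0 0 1 0 0 0;0 0 1 0 0 0;0 0 1 0 0 0;0 0 0.9 0 0 0;0 0 0.4 0 0 0;0.1 0.5 0 0 0 0;0.16 0.85 0 0 0 0;0.17 0.9 0 0 0 0;0.17 0.9 0 0 0 0;0.17 0.9 0 0 0 0;0.17 0.9 0 0 0 0;0.17 0.85 0 0 0 0;0.12 0.5 0 0 0 0;0.1 0.36 0 0 0 0;0 0 0 0 0 0;0 0 0 0 0 0;0 0 0 0 0 0"

```text
time_s: 40.6
tcp_pos: [0.5182, 0.4375, 0.1832]
ee_rot: [[-0.151, -0.989, -0.001], [-0.989, 0.151, -0.001], [0.001, 0.001, -1.0]]
wrist_force: [0.4, -0.0, -0.2]
gripper_width: 0.603
gripper_force: 30.0
```

Call:
play_rows:
  commands: "0 0 -0.5 0 0 0;0 0 -1 0 0 0;0 0 -1 0 0 0;0 0 -0.9 0 0 0;0 0 0 0 0 0;0 0 0 0 0 0"

```text
time_s: 41.2
tcp_pos: [0.5189, 0.438, 0.0822]
ee_rot: [[-0.15, -0.989, 0.001], [-0.989, 0.15, -0.0], [0.0, -0.001, -1.0]]
wrist_force: [-0.5, -0.0, -0.1]
gripper_width: 0.61
gripper_force: 30.0
```

```bash
python3 - <<'E'
from station import r,cams
from h import *
s=r.sense();print(s['tcp_pos'])
p,d=cams.capture('wrist');q,_=cams.capture('scene');cv2.imwrite('pics/k.png',cv2.resize(np.hstack([p,cv2.resize(q[110:270,140:300],(420,420),interpolation=2)]),(790,338)))
E
```

```text
[0.51886603 0.4379793  0.08217532]
```

View pics/k.png

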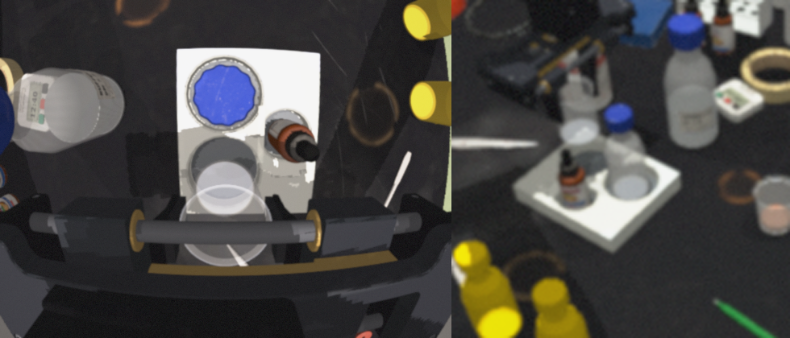

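The bottle and dropper stand in their wells, and the beaker hangs upright over the free wide well. Lowering it.

Call:
play_rows:
  commands: "0 0.02 -0.5 0 0 0;0 0 -0.6 0 0 0;0 0 -0.4 0 0 0;0 0 -0.3 0 0 0;0 0 -0.2 0 0 0;0 0 0 0 0 0;0 0 0 0 0 0"

```text
time_s: 42.0
tcp_pos: [0.5187, 0.4393, 0.0217]
ee_rot: [[-0.15, -0.989, 0.001], [-0.989, 0.15, 0.001], [-0.001, -0.001, -1.0]]
wrist_force: [-0.6, 0.1, -1.5]
gripper_width: 0.603
gripper_force: 30.0
```

Call:
play_rows:
  commands: "0 0 0 0 0 0;0 0 0 0 0 0;0 0 0 0 0 0;0 0 0 0 0 0;0 0 0 0 0 0;0 0 0.3 0 0 0;0 0 1 0 0 0;0 0 1 0 0 0;0 0 1 0 0 0;0 0 1 0 0 0;0 0 1 0 0 0;0 0 0.7 0 0 0;0 0 0 0 0 0;0 0 0 0 0 0"
  grip: 72

```text
time_s: 43.4
tcp_pos: [0.5181, 0.4389, 0.2018]
ee_rot: [[-0.151, -0.989, 0.0], [-0.989, 0.151, 0.001], [-0.001, 0.0, -1.0]]
wrist_force: [-0.4, 0.2, -0.5]
gripper_width: 0.83
gripper_force: 0.0
```

Next I'll move the arm toward its start pose for a clear look.

Call:
play_rows:
  commands: "-0.9 0.4 0.3 0 0 0;-0.9 0.4 0 0 0 0;-0.9 0.4 0 0 0 0;-0.9 0.4 0 0 0 0;-0.9 0.4 0 0 0 0;-0.9 0.4 0 0 0 0;-0.9 0.4 0 0 0 0;-0.9 0.4 0 0 0 0;-0.9 0.4 0 0 0 0;-0.9 0.4 0 0 0 0;-0.9 0.4 0 0 0 0;0 0 0 0 0 0;0 0 0 0 0 0;0 0 0 0 0 0"

```text
time_s: 44.8
tcp_pos: [0.2219, 0.5702, 0.2094]
ee_rot: [[-0.151, -0.989, -0.0], [-0.989, 0.151, -0.002], [0.002, -0.0, -1.0]]
wrist_force: [0.0, 0.4, -0.4]
gripper_width: 0.828
gripper_force: 0.0
```

```bash
python3 - <<'E'
from station import r,cams
from h import *
p,d=cams.capture('top');cv2.imwrite('pics/final.png',cv2.resize(p[60:330,100:430],None,fx=2.2,fy=2.2,interpolation=2))
W=cloud(cams.camera_info('top'),d)*1e3
for n,x,y,rad,lo,hi in(('beaker',519,438,34,65,85),('cap',507,363,25,122,150),('drop',453,410,22,50,115),('dish',519.6,-37.3,45,12,30),('cup',540,172,32,45,65),('big',642,344,45,50,200)):
    m=(d>0)&(np.hypot(W[...,0]-x,W[...,1]-y)<rad)&(W[...,2]>lo)&(W[...,2]<hi);c,rr=cv2.minEnclosingCircle(W[m][:,:2].astype(np.float32));print(n,m.sum(),np.round(c,1),round(rr,1),W[m][:,2].max().round(1))
E
```

```text
beaker 137 [516.9 439.8] 27.8 80.7
cap 219 [505.9 364.2] 16.7 142.4
drop 198 [452.3 410.7] 16.8 105.7
dish 811 [519.8 -37.2] 44.9 28.5
cup 115 [538.3 172.1] 27.5 61.4
big 1128 [643.6 345. ] 34.7 189.8
```

View pics/final.png

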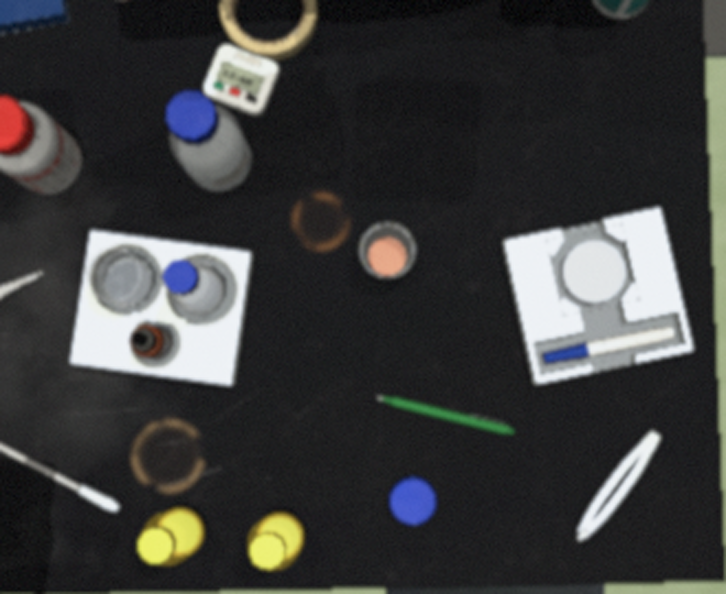

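The final view shows all five items in place and upright or flat, and the bystanders unmoved. Handing in.

```bash
python3 -c "
from station import r
print(r.finish_job())"
```

```text
the job is handed in; nothing more can be done
None
```

Both kits are made up and handed in at about 45 s: the final top view showed all five items in their places, nothing knocked over, and the large bottle, sample cup and green pen where they were.

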